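# Hard-reset the hearing-aid charger

### The job

The hearing-aid charger has hung: pull its power knob out until it clicks into its detent and stays out by itself, take the hand off it for a moment, then, with the knob still out, hold the press button on top right down for a good second and let it up, and finally push the knob back fully home. Be gentle: the charger only stands on the counter, so do not drag or shove it out of place, and do not shift or tip the egg cup and the other things around it.

Things in the scene. Friction and masses are not known exactly. Their poses are not given: they have to be found in the camera images.
- charger: White charging cradle on a black rubber base, 120 x 150 x 72 mm (x, y, z), 1.8 to 2.5 kg, standing loose (slides at a level push of about 9 to 14 N). Origin: centre of its underside. Own +x points into the case from its front face, which has the knob and lies at own x = -60 mm. On top: the press button (own y > 0), a fixed flat grey disc 44 mm wide, 3 mm high (own y < 0) and two flat black pads
- power_knob (a joint): Pull-out of the power knob along the charger's level own -x, m: 0 = home. A return spring (0.45 N + 0.02 N/mm) draws it home unless past its detent, whose place is unseen and varies: it clicks through between 9 and 33 mm, the pull rising to 4 or 5 N, then rests at 14 to 38 mm; a firm stop follows 3 mm beyond, and more pull drags the charger. Pushing back over the detent takes about 2 N
- knob_head (a point): Centre of the power knob's head: an aluminium disc 42 mm across, 12 mm thick, flat faces square to the charger's own x (axes as the charger's), on a steel rod 10 mm across that runs along own +x into the case. When home it is at own (-98, 0, 58) mm, with 32 mm of bare rod between the head's back and the case
- reset_button (a joint): Travel of the press button, m: 0 = up, grows as it is pressed straight down; 0.006 = fully down, which takes 5 N; it springs back up
- reset_button_top (a point): Centre of the top face of the press button, a round grey cap 26 mm across in a slightly wider housing, on top of the charger at own (22, 43) mm, standing clearly above the case
- egg_cup: Empty white ceramic egg cup, 48 mm across, 60 mm high, loose; origin at the centre of its underside
- aid_stand: Wooden hearing-aid stand: foot 70 x 90 x 14 mm, post and crossbar (along own y) to 94 mm high, loose; origin at the centre of its underside
- wax_dispenser: Black plastic wax-guard dispenser, 35 x 55 mm, 62 mm high, loose; origin at the centre of its underside
- cleaner: White plastic bottle, 40 mm across, 110 mm high, loose; origin at the centre of its underside
There are look-alikes about, which are no part of the job. Leave any green or yellow look-alike of the charger alone.

How it is judged (in metres and radians):
On the way, in this order (a step that is already met when the one before it is completed fails the run):
1. the knob stays out in its detent with the robot off the charger for 0.4 s (value of joint power_knob above 0.011 m and contact force between each of the fingers, the arm and charger below 0.2 N), for 0.4 s.
2. the button is held down for 0.7 s with the knob out (value of joint power_knob above 0.011 m and value of joint reset_button above 0.004 m), for 0.7 s.
3. the button is up again with the knob still out (value of joint power_knob above 0.011 m and value of joint reset_button below 0.0015 m), for 0.1 s.
4. the knob is back home (value of joint power_knob below 0.002 m), for 0.2 s.
At the end, for the whole second after the job is handed in: The knob is home within 2 mm, the button up within 1.5 mm, the charger at rest within 5 mm of where it stood, and the egg cup, stand, dispenser and bottle upright (within 0.2 rad) and within 25 mm of where they stood (value of joint power_knob below 0.002 m and value of joint reset_button below 0.0015 m and distance of charger from where it was at the start of the episode below 0.005 m and linear speed of charger below 0.01 m/s and distance of each of egg_cup, aid_stand, wax_dispenser, cleaner from where it was at the start of the episode below 0.025 m and angle between each of egg_cup, aid_stand, wax_dispenser, cleaner's own z axis and vertical below 0.2 rad); the robot touches nothing.
It fails at once if the charger is moved more than 5 mm (distance of charger from where it was at the start of the episode above 0.005 m).
It fails at once if a neighbour (egg cup, stand, dispenser, bottle) is moved more than 25 mm or tipped (distance of any of egg_cup, aid_stand, wax_dispenser, cleaner from where it was at the start of the episode above 0.025 m or angle between any of egg_cup, aid_stand, wax_dispenser, cleaner's own z axis and vertical above 0.35 rad).
It fails at once if the button is pressed while the knob is home (value of joint power_knob below 0.004 m and value of joint reset_button above 0.004 m).
It also fails if it takes over 58 s, if anything falls off the work surface, if the arm or the gripper's body presses on something with over 40 N, if the wrist force passes 120 N, or if a joint passes its speed limit or range.

### The arm

A 7-joint arm with a two-finger parallel gripper is mounted at the origin on the work surface. World frame = base frame: x ahead of the robot, y to its left, z up, the work surface at z = 0. Lengths are in mm, angles in rad, forces in N, time in s.
With the tool pointing down it reaches from about 425 to 1025 mm from the base axis. Payload 3.6 kg.
Tool frame: the origin (TCP) lies between the finger pads; the fingertips stand 11 mm ahead of it and the grasp point (between the pads) lies 8 mm behind it; z points along the fingers, y is the line along which they close (so a half turn about z gives the same grasp; the last joint's range is limited). The gripper opens to 85 mm and grips with 20 to 120 N. Pads are 22 mm wide; open, the fingers measure 114 mm over their backs; the gripper's body (76 mm by 85 mm) begins 54 mm behind the grasp point. The pads swing forward as they close: fully open they stand 13 mm farther back than shut.
Start: joints at [1.21, 0.591, 0.048, 1.609, -0.033, 0.943, -0.034], TCP at [191.145, -699.352, 242.302] pointing down, gripper open.
Joint ranges: [-2.69, 2.69], [-0.47, 2.24], [-1.27, 1.36], [0.19, 2.51], [-1.53, 4.68], [0.08, 2.07], [-3.09, 3.09]. Speed limits (rad/s): [2.57, 2.57, 3.14, 3.14, 3.14, 3.14, 3.14].

### API

Orientations are given as a rotation vector (axis times angle).
In Python, from plant import env, viewer, workorder gives the robot as it stands.
- The arm moves only by the tool send_rows, never from a script. Its argument "deltas" is a list of rows, each a list of 3 entries, a list of its own where there are three numbers: the gripper's target within -1 to 1 (shut at 1, half-way at 0, fully open at -1), then the shift along the tool's x, y, z in m, then the turn, a rotation vector about the tool's x, y, z in rad. A call has 1 to 8 rows; each row shifts and turns the commanded pose from where the row before left it, along the tool's axes as they then stand; what a row does not reach is not made up. A row lasts 1/8 s, in which the tool goes at most 62.5 mm and 10.7 degrees, less where a joint would pass 70% of its speed; a pose out of reach is approached as far as the arm can. A call with a gripper value outside its range is refused whole. The fingers move at their own pace and stop on an object; "grip_force" is the grip in N (left out, the last holds). Time passes only in rows, so rows that do not move let the fingers close. It gives the time, the measured TCP pose, the force, the opening and the grip force at its end, in the units of the state.
- env.observe(): the state, without advancing time (a new reading comes with each control period).
- viewer.grab_frame(name): name is "side" or "top"; returns (picture, depth): 420x560x3 uint8, blue, green, red; 420x560 float32, mm along the optical axis (not along the pixel's ray), 0 where there is no reading.
- viewer.get_calibration(name): a dict with "camera_matrix" (3x3 intrinsics, pixels), "view" (4x4, takes a point from world to camera coordinates). Camera axes: x right, y down, z forward; pixel columns grow to the right and rows downward; lengths in mm; the calibration is good to about 2 mm. A picture is of the moment at which its call begins. get_calibration takes no time and is no camera call.
- workorder.job_done(): hands the job in; it is judged then, once.
The state is a dict: "time": time; "q": joint angles; "dq": joint speeds; "effort": joint torques, N m; "tcp_pos": TCP position; "eef_rot": TCP orientation; "wrist_force": force on the tool from outside, world axes, zero at the start; "moment": the same for the moment, N m; "width": finger opening in mm; "grasp_force": force on a finger pad.
Only numpy, scipy, OpenCV 4.12 (cv2) and the standard library are available. Lean on these libraries where they do the work, as an engineer would, in place of code of your own. Each camera call takes 0.05 s, during which the arm holds its last target. There are 200 camera calls.

## Working session

There is one attempt and no reset: what is moved stays moved. The work goes in short steps, Python scripts to look and compute and a tool call to move; the robot and the scene stay as the last step left them, time stands still between calls to the robot, and variables do not carry over. Pictures are saved under pics/ and viewed, at most 10 in all, crops included, and the job is handed in when it is done.

Besides the shell and the picture viewer there is one more tool, called as a command line: name --argument value ..., lists and objects as JSON in quotes. send_rows: Moves the arm, as the interface text tells. Its arguments: {"type":"object","properties":{"deltas":{"type":"array"},"grip_force":{"type":"number"}},"required":["deltas"]}

```bash
mkdir -p pics
cat > h.py <<'E'
import numpy as np,cv2
from plant import env,viewer,workorder
def cal(n):
    c=viewer.get_calibration(n); return np.array(c["camera_matrix"]),np.array(c["view"])
def pts(n,d):
    K,V=cal(n); v,u=np.mgrid[:d.shape[0],:d.shape[1]]
    p=np.stack([(u-K[0,2])/K[0,0]*d,(v-K[1,2])/K[1,1]*d,d],-1)
    return (p-V[:3,3])@V[:3,:3]
E
python3 - <<'E'
from h import *
o=env.observe();print(o)
for n in("side","top"):
    p,d=viewer.grab_frame(n);cv2.imwrite(f"pics/{n}0.png",p);np.save(f"pics/{n}0.npy",d)
    K,V=cal(n);print(n,K[0,0],(-V[:3,:3].T@V[:3,3]).round(),V[:3,:3].round(2).tolist())
E
```

```text
{'time': 0.0, 'q': array([ 1.21051636,  0.59210133,  0.04827773,  1.60988034, -0.03330552,
        0.94269336, -0.03369649]), 'dq': array([ 0.00046426, -0.00019088, -0.00115588, -0.00121742,  0.00068485,
        0.00061792, -0.001166  ]), 'effort': array([-7.69121416e-04, -5.48689234e+01,  1.54646046e+00, -1.98123479e+01,
        9.40909755e-03,  8.77986808e-03, -4.71750468e-06]), 'tcp_pos': array([ 190.93079013, -698.54528971,  241.13144544]), 'eef_rot': array([-3.11144420e+00, -4.17669283e-01,  6.47898212e-04]), 'wrist_force': array([ 0.13908449, -0.66716276,  0.27706024]), 'moment': array([ 0.02417   , -0.03468719,  0.01318706]), 'grasp_force': 0.0, 'width': 85.6285909585388}
side 444.66101577989326 [342. 747. 590.] [[-0.96, -0.26, 0.02], [-0.16, 0.53, -0.83], [0.21, -0.81, -0.55]]
top 502.39702942710807 [ 409.   27. 1046.] [[0.02, -1.0, -0.02], [-0.99, -0.02, -0.15], [0.15, 0.02, -0.99]]
```

View pics/side0.png

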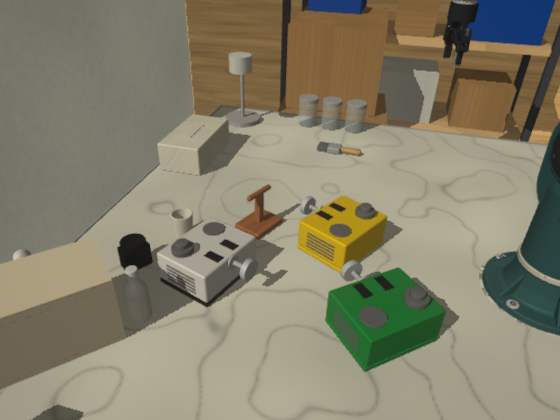

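View pics/top0.png

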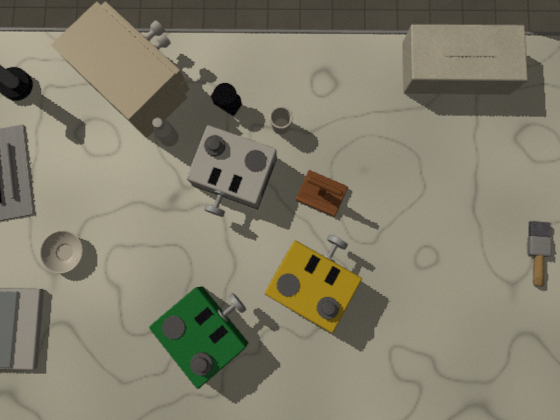

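The side view shows the white charger at about (205,258), with its knob at (243,266). In the top view the charger is at (233,167), the knob at (214,205) and the button at (215,146). The stand is at (322,193), the cup at (281,118), the dispenser at (227,98) and the bottle at (160,128). Next I measure these.

Run:
```python
from h import *
d=np.load("pics/top0.npy");P=pts("top",d);p=cv2.imread("pics/top0.png")
m=np.zeros(d.shape,np.uint8);m[115:225,180:285]=1
z=P[...,2]
top=(m>0)&(abs(z-72)<7)&(d>0)
print("zhist",np.histogram(z[m>0],bins=np.arange(-5,125,5)))
lab=cv2.connectedComponentsWithStats(top.astype(np.uint8));k=1+np.argmax(lab[2][1:,4])
q=P[lab[1]==k];r=cv2.minAreaRect(q[:,:2].astype(np.float32));print("top rect",r,np.median(q[:,2]))
print(cv2.boxPoints(r))
for lo,hi in((80,130),):
    s=(m>0)&(z>lo)&(z<hi);c=cv2.connectedComponentsWithStats(s.astype(np.uint8))
    for i in range(1,c[0]):
        if c[2][i,4]>15:
            w=P[c[1]==i];print(c[2][i],w.mean(0).round(1),w.min(0).round(1),w.max(0).round(1))
            t=w[w[:,2]>np.percentile(w[:,2],60)];print(np.median(w[:,2]),t.mean(0))
# knob head from both views
R=np.s_[190:222,200:228];w=P[R].reshape(-1,3);w=w[(w[:,2]>20)];print("knob top",w.mean(0),w.min(0),w.max(0))
d2=np.load("pics/side0.npy");Q=pts("side",d2)
w=Q[245:290,225:262].reshape(-1,3);w=w[(w[:,2]>25)&(w[:,2]<90)];np.save("pics/k.npy",w);print("knob side",w.min(0),w.max(0))
for n,(r0,r1,c0,c1) in dict(stand=(165,220,293,352),cup=(103,133,266,296),disp=(80,118,208,245),bott=(112,148,146,178)).items():
    w=P[r0:r1,c0:c1].reshape(-1,3);w=w[w[:,2]>8];print(n,w.min(0).round(),w.max(0).round())
```

```text
zhist (array([1912, 4193,  224,   50,   35,   47,   44,   43,   41,   39,   39,
         49,   76,  138,  272, 3125,  804,  131,  100,   91,   43,    0,
          0,    0,    0]), array([ -5,   0,   5,  10,  15,  20,  25,  30,  35,  40,  45,  50,  55,
        60,  65,  70,  75,  80,  85,  90,  95, 100, 105, 110, 115, 120]))
top rect ((632.7439575195312, 133.75364685058594), (150.48838806152344, 123.36048126220703), 71.20030212402344) 73.09970935079646
[[550.1061    82.40078 ]
 [666.8854    42.646538]
 [715.38184  185.1065  ]
 [598.60254  224.86075 ]]
[204 135  21  21 342] [666.9 165.9  88.7] [648.  146.1  80.2] [689.6 186.2  98.8]
86.56611430194029 [667.760035   166.70441801  94.4195623 ]
knob top [553.81593394 157.58426393  80.01343197] [408.98785868  26.85210612  20.09960024] [ 588.95513868  185.96013757 1045.72556103]
knob side [529.39536591  80.81084806  25.1119699 ] [599.56588007 185.92348946  80.84739211]
stand [ 409. -103.    9.] [ 637.   27. 1046.]
cup [409.  15.   8.] [ 759.   59. 1046.]
disp [409.  27.   8.] [ 809.  183. 1046.]
bott [409.  27.   9.] [ 761.  323. 1046.]
```

Run:
```python
from h import *
p=cv2.imread("pics/top0.png")[70:230,140:300];q=cv2.imread("pics/side0.png")[195:325,110:280]
cv2.imwrite("pics/c.png",np.hstack([cv2.resize(p,(420,420),interpolation=3),cv2.resize(q,(370,420),interpolation=3)]))
```

```text
(no output)
```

View pics/c.png

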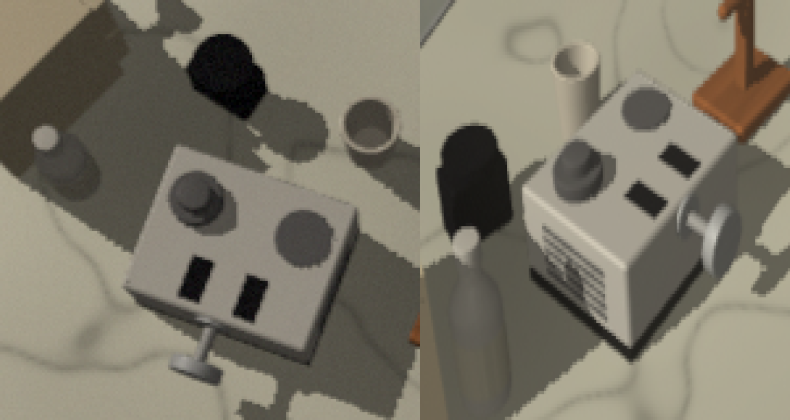

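send_rows --deltas '[[-1,[0.0364,-0.0455,0],[0,0,0]],[-1,[0.0364,-0.0455,0],[0,0,0]],[-1,[0.0364,-0.0455,0],[0,0,0]],[-1,[0.0364,-0.0455,0],[0,0,0]],[-1,[0.0364,-0.0455,0],[0,0,0]],[-1,[0.0364,-0.0455,0],[0,0,0]],[-1,[0.0364,-0.0455,0],[0,0,0]],[-1,[0.0364,-0.0455,0],[0,0,0]]]' --grip_force 20

```text
time: 1.1
tcp_pos: [376.5, -269.6, 242.2]
eef_rot: [-3.114, -0.418, -0.0]
wrist_force: [0.7, -0.5, -0.3]
width: 85.4
grasp_force: 0.0
```

send_rows --deltas '[[-1,[0.0364,-0.0455,0],[0,0,0]],[-1,[0.0364,-0.0455,0],[0,0,0]],[-1,[0.0364,-0.0455,0],[0,0,0]],[-1,[0.0364,-0.0455,0],[0,0,0]],[-1,[0.0364,-0.0455,0],[0,0,0]],[-1,[0.0364,-0.0455,0],[0,0,0]],[-1,[0.0364,-0.0455,0],[0,0,0]],[-1,[0.0364,-0.0455,0],[0,0,0]]]'

```text
time: 2.1
tcp_pos: [561.3, 158.0, 242.0]
eef_rot: [3.113, 0.418, -0.001]
wrist_force: [1.3, -0.8, 1.0]
width: 85.7
grasp_force: 0.0
```

send_rows --deltas '[[0.5,[0,0,0],[0,0,-0.18]],[0.5,[0,0,0],[0,0,-0.18]],[0.5,[0,0,0],[0,0,-0.18]],[0.5,[0,0,0],[0,0,-0.18]],[0.5,[0,0,0],[0,0,-0.18]],[0.5,[0,0,0],[0,0,-0.18]],[0.5,[0,0,0],[0,0,-0.18]]]'

```text
time: 2.98
tcp_pos: [560.6, 156.1, 241.9]
eef_rot: [-2.263, -2.178, 0.002]
wrist_force: [0.9, 0.0, -0.3]
width: 21.3
grasp_force: 0.0
```

send_rows --deltas '[[0.5,[0,0,0],[0,0,-0.18]],[0.5,[0,0,0],[0,0,-0.18]],[0.5,[0,0,0],[0,0,-0.18]],[0.5,[0,0,0],[0,0,-0.18]],[0.5,[0,0,0],[0,0,-0.18]],[0.5,[0,0,0],[0,0,-0.18]],[0.5,[0,0,0],[0,0,-0.18]],[0.5,[0,0,0],[0,0,0]]]'

```text
time: 3.98
tcp_pos: [560.7, 156.0, 241.7]
eef_rot: [-0.558, -3.09, 0.0]
wrist_force: [0.6, 0.8, 0.5]
width: 21.2
grasp_force: 0.0
```

send_rows --deltas '[[0.5,[0.0005,0.002,0.04],[0,0,-0.03]],[0.5,[0,0,0.05],[0,0,0]],[0.5,[0,0,0.04],[0,0,0]],[0.5,[0,0,0],[0,0,0]]]'

```text
time: 4.47
tcp_pos: [559.0, 157.2, 109.6]
eef_rot: [-0.51, -3.094, 0.006]
wrist_force: [-0.5, 0.7, 0.2]
width: 21.1
grasp_force: 0.0
```

Run:
```python
from h import *
o=env.observe();print(o['tcp_pos'],o['eef_rot'],o['wrist_force'])
c=np.array([632.7,133.8]);ex=np.array([.947,-.322]);ey=np.array([.322,.947])
w=np.load("pics/k.npy");L=np.c_[(w[:,:2]-c)@ex,(w[:,:2]-c)@ey,w[:,2]]
h=L[(L[:,0]<-85)&(L[:,0]>-125)];print("side0 head own",np.percentile(h,[2,10,50,90,98],axis=0).round(1).tolist())
for n in("side","top"):
    p,d=viewer.grab_frame(n);K,V=cal(n)
    q=V[:3,:3]@np.array([555,158,80])+V[:3,3];u,v=(K@q/q[2])[:2].astype(int)
    a=p[max(v-75,0):v+75,max(u-70,0):u+70];a=cv2.resize(a,(390,420),interpolation=3);cv2.imwrite("pics/%s1.png"%n,a)
    P=pts(n,d);Lx=(P[...,:2]-c)@ex;Ly=(P[...,:2]-c)@ey
    m=(d>0)&(Lx>-125)&(Lx<-80)&(abs(Ly)<35)&(P[...,2]>25)&(P[...,2]<85)
    A=np.c_[Lx[m],Ly[m],P[...,2][m]];print(n,len(A),np.percentile(A,[2,10,50,90,98],axis=0).round(1).tolist())
cv2.imwrite("pics/h1.png",np.hstack([cv2.imread("pics/side1.png"),cv2.imread("pics/top1.png")]))
```

```text
[558.95757783 157.18927431 109.5798033 ] [-0.51014583 -3.09409234  0.00609743] [-0.49735007  0.73113704  0.16313112]
side0 head own [[-103.7, -16.5, 42.9], [-103.2, -11.9, 48.9], [-101.9, 5.0, 65.1], [-94.0, 18.7, 77.9], [-91.6, 20.0, 79.8]]
side 311 [[-103.5, -16.8, 42.2], [-103.0, -11.0, 48.3], [-101.9, 4.9, 64.4], [-93.6, 18.8, 77.9], [-90.6, 20.5, 79.7]]
top 24 [[-102.7, -3.5, 45.7], [-102.6, -0.4, 48.9], [-102.4, 9.6, 67.6], [-100.3, 17.3, 74.7], [-99.0, 18.5, 76.0]]
```

View pics/h1.png

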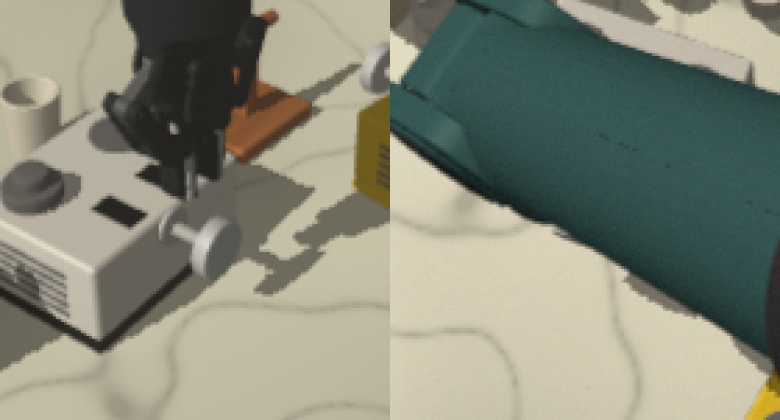

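The side crop shows the fingers above the rod, between the case and the head at (213,248). The gap looks clear, so I descend slowly.

send_rows --deltas '[[0.5,[-0.001,0.002,0.01],[0,0,0]],[0.5,[0,0,0.008],[0,0,0]],[0.5,[0,0,0.004],[0,0,0]],[0.5,[0,0,0.004],[0,0,0]],[0.5,[0,0,0.003],[0,0,0]],[0.5,[0,0,0],[0,0,0]]]'

```text
time: 5.32
tcp_pos: [562.7, 160.0, 83.1]
eef_rot: [-0.508, -3.1, 0.0]
wrist_force: [0.2, 0.1, 0.2]
width: 21.3
grasp_force: 0.0
```

send_rows --deltas '[[0.5,[0,0,0],[0,0,0]]]'

```text
time: 5.45
tcp_pos: [562.9, 160.1, 83.4]
eef_rot: [0.508, 3.1, 0.0]
wrist_force: [0.6, -0.0, 0.2]
width: 21.1
grasp_force: 0.0
```

send_rows --deltas '[[0.5,[0,0,0.004],[0,0,0]]]'

```text
time: 5.58
tcp_pos: [563.2, 160.2, 79.5]
eef_rot: [0.508, 3.099, 0.001]
wrist_force: [-0.1, -0.3, 0.8]
width: 21.6
grasp_force: 0.0
```

send_rows --deltas '[[0.5,[0,0,0.004],[0,0,0]]]'

```text
time: 5.7
tcp_pos: [562.8, 160.0, 75.1]
eef_rot: [0.508, 3.1, -0.0]
wrist_force: [0.6, -0.3, 0.1]
width: 21.0
grasp_force: 0.0
```

send_rows --deltas '[[0.5,[0,0,0],[0,0,0]]]'

```text
time: 5.82
tcp_pos: [562.5, 159.9, 74.8]
eef_rot: [-0.508, -3.1, 0.001]
wrist_force: [-0.5, 0.3, 0.4]
width: 21.6
grasp_force: 0.0
```

send_rows --deltas '[[0.5,[0.001,-0.0015,0],[0,0,0]],[0.5,[0,0,0.004],[0,0,0]]]'

```text
time: 6.08
tcp_pos: [561.5, 158.9, 71.4]
eef_rot: [0.508, 3.1, 0.0]
wrist_force: [0.6, -0.5, 0.5]
width: 21.3
grasp_force: 0.0
```

send_rows --deltas '[[0.5,[0,0,0.005],[0,0,0]],[0.5,[0,0,0.005],[0,0,0]],[0.5,[0,0,0],[0,0,0]]]'

```text
time: 6.45
tcp_pos: [561.0, 158.8, 60.7]
eef_rot: [-0.508, -3.099, 0.001]
wrist_force: [0.2, -0.3, 0.4]
width: 21.6
grasp_force: 0.0
```

Run:
```python
from h import *
p,d=viewer.grab_frame("side");a=p[200:300,185:285];cv2.imwrite("pics/s2.png",cv2.resize(a,(600,600),interpolation=3))
print(env.observe()['wrist_force'],env.observe()['tcp_pos'])
```

```text
[-0.02149749 -0.55932523 -1.30171686] [561.17685843 158.94347966  60.95034759]
```

View pics/s2.png

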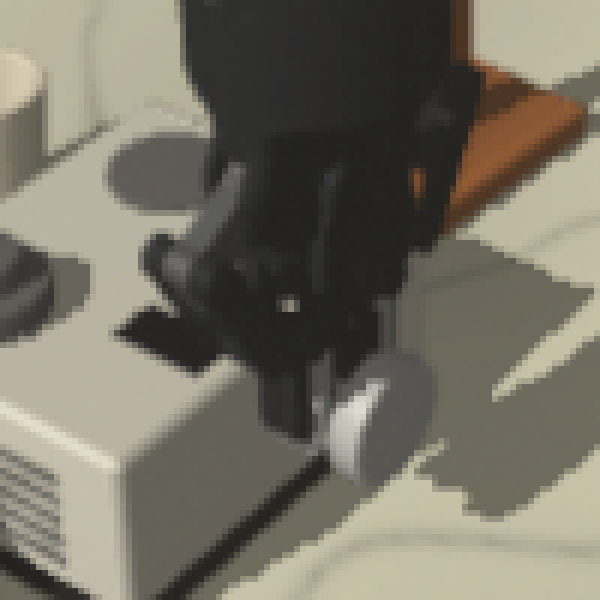

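The fingers straddle the rod behind the head at (380,415) with no contact. Now I pull along tool +x.

send_rows --deltas '[[0.5,[0.002,0,0],[0,0,0]],[0.5,[0.002,0,0],[0,0,0]],[0.5,[0.002,0,0],[0,0,0]],[0.5,[0.002,0,0],[0,0,0]]]'

```text
time: 7.0
tcp_pos: [554.0, 161.6, 61.4]
eef_rot: [0.508, 3.1, 0.0]
wrist_force: [1.2, 0.1, -0.4]
width: 21.6
grasp_force: 0.4
```

send_rows --deltas '[[0.5,[0.002,0,0],[0,0,0]]]'

```text
time: 7.12
tcp_pos: [552.1, 162.3, 61.4]
eef_rot: [0.508, 3.1, 0.0]
wrist_force: [0.9, 0.2, -0.6]
width: 21.3
grasp_force: 0.4
```

send_rows --deltas '[[0.5,[0.002,0,0],[0,0,0]]]'

```text
time: 7.25
tcp_pos: [550.1, 163.0, 61.4]
eef_rot: [0.508, 3.1, 0.0]
wrist_force: [0.6, -0.5, -0.2]
width: 21.1
grasp_force: 0.4
```

send_rows --deltas '[[0.5,[0.002,0,0],[0,0,0]]]'

```text
time: 7.38
tcp_pos: [548.1, 163.6, 61.4]
eef_rot: [0.508, 3.1, 0.0]
wrist_force: [0.9, -0.4, 0.8]
width: 21.7
grasp_force: 0.4
```

send_rows --deltas '[[0.5,[0.0015,0,0],[0,0,0]]]'

```text
time: 7.5
tcp_pos: [546.7, 164.1, 61.4]
eef_rot: [0.508, 3.1, 0.0]
wrist_force: [1.1, 0.4, 1.4]
width: 21.3
grasp_force: 0.5
```

send_rows --deltas '[[0.5,[0.0015,0,0],[0,0,0]]]'

```text
time: 7.62
tcp_pos: [545.3, 164.5, 61.4]
eef_rot: [0.508, 3.1, 0.0]
wrist_force: [1.4, 0.9, 0.6]
width: 21.3
grasp_force: 0.5
```

send_rows --deltas '[[0.5,[0.0015,0,0],[0,0,0]]]'

```text
time: 7.75
tcp_pos: [543.9, 165.0, 61.4]
eef_rot: [0.508, 3.1, 0.0]
wrist_force: [1.0, -0.3, 0.4]
width: 20.9
grasp_force: 0.5
```

send_rows --deltas '[[0.5,[0.0015,0,0],[0,0,0]]]'

```text
time: 7.88
tcp_pos: [542.4, 165.5, 61.3]
eef_rot: [0.508, 3.1, 0.0]
wrist_force: [1.2, -0.1, 0.9]
width: 21.4
grasp_force: 0.5
```

send_rows --deltas '[[0.5,[0.0015,0,0],[0,0,0]]]'

```text
time: 8.0
tcp_pos: [541.0, 165.9, 61.3]
eef_rot: [0.508, 3.1, 0.0]
wrist_force: [0.5, 0.1, -0.2]
width: 21.4
grasp_force: 0.5
```

send_rows --deltas '[[0.5,[0.0015,0,0],[0,0,0]]]'

```text
time: 8.12
tcp_pos: [539.6, 166.5, 61.3]
eef_rot: [0.508, 3.1, 0.0]
wrist_force: [1.3, 0.5, 1.2]
width: 21.5
grasp_force: 0.5
```

send_rows --deltas '[[0.5,[0.0015,0,0],[0,0,0]]]'

```text
time: 8.25
tcp_pos: [538.1, 166.9, 61.3]
eef_rot: [0.508, 3.1, 0.0]
wrist_force: [1.6, 1.2, 0.3]
width: 21.3
grasp_force: 0.5
```

send_rows --deltas '[[0.5,[0.0015,0,0],[0,0,0]]]'

```text
time: 8.38
tcp_pos: [537.2, 167.2, 61.3]
eef_rot: [0.508, 3.099, 0.0]
wrist_force: [2.5, -0.6, -0.2]
width: 21.0
grasp_force: 1.5
```

send_rows --deltas '[[0.5,[0.0015,0,0],[0,0,0]]]'

```text
time: 8.5
tcp_pos: [536.5, 167.4, 61.4]
eef_rot: [0.509, 3.098, 0.0]
wrist_force: [4.5, -0.4, -2.2]
width: 21.3
grasp_force: 2.4
```

Force is rising, so the detent is close.

send_rows --deltas '[[0.5,[0.001,0,0],[0,0,0]]]'

```text
time: 8.62
tcp_pos: [535.9, 167.6, 61.4]
eef_rot: [0.509, 3.098, 0.001]
wrist_force: [4.8, -0.9, -1.8]
width: 21.9
grasp_force: 2.4
```

send_rows --deltas '[[0.5,[0.001,0,0],[0,0,0]]]'

```text
time: 8.75
tcp_pos: [534.6, 168.1, 61.4]
eef_rot: [0.509, 3.098, 0.0]
wrist_force: [4.6, -1.3, -1.4]
width: 21.6
grasp_force: 1.9
```

send_rows --deltas '[[0.5,[0.001,0,0],[0,0,0]]]'

```text
time: 8.88
tcp_pos: [532.6, 168.8, 61.3]
eef_rot: [0.508, 3.1, 0.0]
wrist_force: [2.3, -0.7, 0.9]
width: 20.9
grasp_force: 1.2
```

send_rows --deltas '[[0.5,[0.001,0,0],[0,0,0]]]'

```text
time: 9.0
tcp_pos: [530.8, 169.4, 61.3]
eef_rot: [-0.507, -3.1, -0.0]
wrist_force: [1.7, 0.5, 1.2]
width: 21.1
grasp_force: 0.8
```

send_rows --deltas '[[0.5,[0.001,0,0],[0,0,0]]]'

```text
time: 9.12
tcp_pos: [529.5, 169.5, 61.2]
eef_rot: [-0.507, -3.099, 0.001]
wrist_force: [1.0, -0.2, 0.5]
width: 21.1
grasp_force: 0.5
```

send_rows --deltas '[[0.5,[0,0,0],[0,0,0]]]'

```text
time: 9.25
tcp_pos: [529.0, 169.1, 61.0]
eef_rot: [-0.506, -3.098, 0.002]
wrist_force: [-0.8, 0.2, -0.5]
width: 21.2
grasp_force: 0.0
```

send_rows --deltas '[[0.5,[-0.006,0,0],[0,0,0]],[0.5,[-0.01,0,0],[0,0,0]],[0.5,[0,0,-0.03],[0,0,0]],[0.5,[0,0,-0.04],[0,0,0]],[1,[0,0,-0.02],[0,0,0]],[1,[0,0,0],[0,0,0]],[1,[0,0,0],[0,0,0]]]'

```text
time: 10.12
tcp_pos: [545.2, 163.4, 150.2]
eef_rot: [-0.508, -3.099, 0.002]
wrist_force: [0.0, -0.2, -0.0]
width: -0.1
grasp_force: 0.0
```

send_rows --deltas '[[1,[-0.04,0.014,0],[0,0,0]],[1,[-0.04,0.014,0],[0,0,0]],[1,[-0.036,0.014,0],[0,0,0]],[1,[0,0,0],[0,0,0]],[1,[0,0,0],[0,0,0]]]'

```text
time: 10.75
tcp_pos: [667.3, 166.9, 149.5]
eef_rot: [-0.506, -3.097, 0.002]
wrist_force: [-0.5, 0.0, -0.2]
width: -0.1
grasp_force: 0.0
```

Run:
```python
from h import *
p,d=viewer.grab_frame("side");a=p[180:310,145:285];cv2.imwrite("pics/s3.png",cv2.resize(a,(640,594),interpolation=3))
o=env.observe();print(o['wrist_force'],o['tcp_pos'],o['width'])
c=np.array([632.7,133.8]);ex=np.array([.947,-.322]);ey=np.array([.322,.947])
P=pts("side",d);Lx=(P[...,:2]-c)@ex;Ly=(P[...,:2]-c)@ey
m=(d>0)&(Lx>-150)&(Lx<-80)&(abs(Ly)<25)&(P[...,2]>25)&(P[...,2]<85);print(np.percentile(Lx[m],[2,10,50,90]))
```

```text
[-0.05778799 -0.85382798  0.52903332] [667.0180865  167.09161588 149.90188463] 0.06208007179875847
[-133.9273077  -133.24049195 -130.41070772  -94.3656406 ]
```

View pics/s3.png

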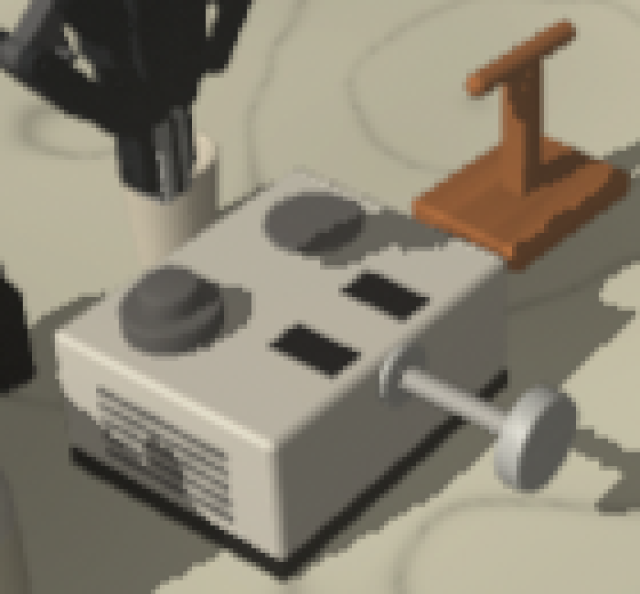

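The knob head at (537,440) stands out about 30 mm by itself, and the shut fingers are above the button at (168,285). I descend onto it.

send_rows --deltas '[[1,[0,0,0.02],[0,0,0]],[1,[0,0,0.014],[0,0,0]],[1,[0,0,0.002],[0,0,0]],[1,[0,0,0.002],[0,0,0]]]'

```text
time: 11.3
tcp_pos: [669.0, 167.2, 113.0]
eef_rot: [-0.508, -3.1, -0.0]
wrist_force: [0.1, -0.5, 0.4]
width: -0.0
grasp_force: 0.0
```

send_rows --deltas '[[1,[0,0,0.002],[0,0,0]]]'

```text
time: 11.42
tcp_pos: [669.4, 167.3, 111.7]
eef_rot: [0.508, 3.099, 0.001]
wrist_force: [0.9, -0.1, 1.1]
width: -0.1
grasp_force: 0.0
```

send_rows --deltas '[[1,[0,0,0.002],[0,0,0]]]'

```text
time: 11.55
tcp_pos: [669.4, 167.2, 109.6]
eef_rot: [0.508, 3.099, 0.001]
wrist_force: [-0.6, 0.4, 0.2]
width: -0.0
grasp_force: 0.0
```

send_rows --deltas '[[1,[0,0,0.002],[0,0,0]]]'

```text
time: 11.68
tcp_pos: [669.3, 167.1, 107.5]
eef_rot: [0.508, 3.1, 0.0]
wrist_force: [-0.5, -0.7, 0.1]
width: -0.0
grasp_force: 0.0
```

send_rows --deltas '[[1,[0,0,0.002],[0,0,0]]]'

```text
time: 11.8
tcp_pos: [669.2, 167.0, 105.3]
eef_rot: [0.508, 3.1, 0.0]
wrist_force: [-0.4, 0.4, 0.3]
width: 0.1
grasp_force: 0.0
```

send_rows --deltas '[[1,[0,0,0.002],[0,0,0]]]'

```text
time: 11.92
tcp_pos: [669.2, 167.0, 103.5]
eef_rot: [0.508, 3.1, -0.0]
wrist_force: [-1.3, -1.2, 2.3]
width: -0.2
grasp_force: 1.2
```

send_rows --deltas '[[1,[0,0,0.002],[0,0,0]]]'

```text
time: 12.05
tcp_pos: [669.2, 167.1, 101.6]
eef_rot: [0.508, 3.1, -0.0]
wrist_force: [-0.0, -0.7, 3.5]
width: 0.2
grasp_force: 1.7
```

send_rows --deltas '[[1,[0,0,0.001],[0,0,0]]]'

```text
time: 12.18
tcp_pos: [669.1, 167.0, 100.6]
eef_rot: [0.508, 3.1, -0.0]
wrist_force: [-0.2, -0.6, 3.9]
width: 0.2
grasp_force: 2.0
```

send_rows --deltas '[[1,[0,0,0.001],[0,0,0]]]'

```text
time: 12.3
tcp_pos: [669.1, 167.0, 99.6]
eef_rot: [0.508, 3.1, -0.0]
wrist_force: [-1.3, -0.3, 4.7]
width: -0.3
grasp_force: 2.3
```

send_rows --deltas '[[1,[0,0,0.001],[0,0,0]]]'

```text
time: 12.42
tcp_pos: [669.2, 167.1, 99.1]
eef_rot: [0.508, 3.1, -0.001]
wrist_force: [-2.3, -1.3, 11.5]
width: 0.1
grasp_force: 5.4
```

send_rows --deltas '[[1,[0,0,0.001],[0,0,0]]]'

```text
time: 12.55
tcp_pos: [669.2, 167.1, 99.0]
eef_rot: [0.508, 3.1, -0.002]
wrist_force: [-4.0, -2.9, 16.0]
width: 0.1
grasp_force: 7.8
```

The button is bottomed. I ease off a little, hold for over a second, then release.

send_rows --deltas '[[1,[0,0,-0.001],[0,0,0]],[1,[0,0,0],[0,0,0]],[1,[0,0,0],[0,0,0]],[1,[0,0,0],[0,0,0]],[1,[0,0,0],[0,0,0]],[1,[0,0,0],[0,0,0]],[1,[0,0,0],[0,0,0]],[1,[0,0,0],[0,0,0]]]'

```text
time: 13.55
tcp_pos: [669.2, 167.1, 99.2]
eef_rot: [0.508, 3.1, -0.001]
wrist_force: [-1.7, -1.3, 8.2]
width: -0.1
grasp_force: 3.8
```

send_rows --deltas '[[1,[0,0,0],[0,0,0]],[1,[0,0,0],[0,0,0]],[1,[0,0,0],[0,0,0]]]'

```text
time: 13.92
tcp_pos: [669.1, 167.1, 99.2]
eef_rot: [0.508, 3.1, -0.001]
wrist_force: [-2.0, -1.4, 8.0]
width: 0.1
grasp_force: 3.8
```

send_rows --deltas '[[1,[0,0,-0.004],[0,0,0]],[1,[0,0,-0.006],[0,0,0]],[1,[0,0,-0.03],[0,0,0]],[1,[0,0,-0.03],[0,0,0]],[1,[0,0,0],[0,0,0]]]'

```text
time: 14.55
tcp_pos: [670.5, 168.2, 170.6]
eef_rot: [0.507, 3.096, 0.005]
wrist_force: [0.2, 0.5, 0.2]
width: -0.0
grasp_force: 0.0
```

send_rows --deltas '[[1,[0.046,-0.0108,0],[0,0,0]],[1,[0.046,-0.0108,0],[0,0,0]],[1,[0.046,-0.0108,0],[0,0,0]],[1,[0.046,-0.0108,0],[0,0,0]],[1,[0,0,0],[0,0,0]],[1,[0,0,0.03],[0,0,0]],[1,[0,0,0.03],[0,0,0]],[1,[0,0,0],[0,0,0]]]'

```text
time: 15.55
tcp_pos: [480.0, 183.7, 106.0]
eef_rot: [-0.508, -3.096, 0.004]
wrist_force: [-0.3, 0.3, 0.2]
width: -0.3
grasp_force: 0.0
```

Run:
```python
from h import *
p,d=viewer.grab_frame("side");a=p[160:310,165:315];cv2.imwrite("pics/s4.png",cv2.resize(a,(600,600),interpolation=3))
o=env.observe();print(o['wrist_force'],o['tcp_pos'],o['eef_rot'])
c=np.array([632.7,133.8]);ex=np.array([.947,-.322]);ey=np.array([.322,.947]);t=o['tcp_pos'][:2]-c;print("own",t@ex,t@ey)
```

```text
[0.64863649 0.48057321 0.36013725] [480.74208474 184.4349455  107.25678783] [-5.08132010e-01 -3.09796097e+00  1.66530271e-03]
own -160.20859820212254 -0.9791553240427286
```

View pics/s4.png

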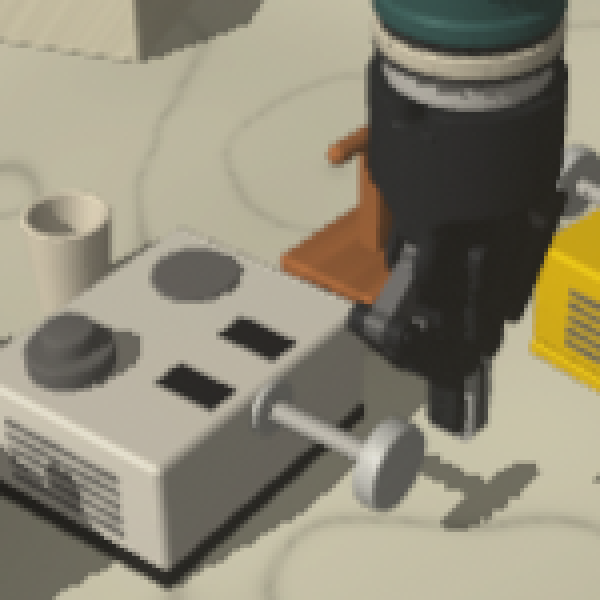

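The knob at (390,465) is still out and the button at (70,345) is up; the fingers are in front of the head. I lower them and push.

send_rows --deltas '[[1,[0,0.001,0.02],[0,0,0]],[1,[0,0,0.015],[0,0,0]],[1,[0,0,0.012],[0,0,0]],[1,[-0.004,0,0],[0,0,0]],[1,[-0.004,0,0],[0,0,0]],[1,[-0.002,0,0],[0,0,0]],[1,[-0.002,0,0],[0,0,0]]]'

```text
time: 16.48
tcp_pos: [493.0, 181.9, 61.6]
eef_rot: [0.508, 3.1, 0.001]
wrist_force: [-0.3, 0.6, 0.4]
width: -0.1
grasp_force: 0.0
```

send_rows --deltas '[[1,[-0.002,0,0],[0,0,0]]]'

```text
time: 16.6
tcp_pos: [494.7, 181.2, 61.5]
eef_rot: [0.508, 3.1, 0.0]
wrist_force: [-0.0, -0.8, 0.3]
width: 0.3
grasp_force: 0.0
```

send_rows --deltas '[[1,[-0.002,0,0],[0,0,0]]]'

```text
time: 16.73
tcp_pos: [496.5, 180.6, 61.4]
eef_rot: [0.508, 3.1, 0.0]
wrist_force: [0.2, -0.2, 0.3]
width: -0.2
grasp_force: 0.0
```

send_rows --deltas '[[1,[-0.002,0,0],[0,0,0]]]'

```text
time: 16.85
tcp_pos: [497.1, 180.4, 61.3]
eef_rot: [-0.507, -3.099, 0.0]
wrist_force: [-3.7, 1.0, 4.3]
width: 0.3
grasp_force: 2.4
```

send_rows --deltas '[[1,[-0.002,0,0],[0,0,0]]]'

```text
time: 16.98
tcp_pos: [498.9, 179.7, 61.3]
eef_rot: [-0.506, -3.099, 0.0]
wrist_force: [-1.9, 1.3, 1.6]
width: 0.0
grasp_force: 1.3
```

send_rows --deltas '[[1,[-0.002,0,0],[0,0,0]]]'

```text
time: 17.1
tcp_pos: [502.4, 178.6, 61.2]
eef_rot: [0.507, 3.1, -0.0]
wrist_force: [-0.3, -0.9, -0.7]
width: 0.3
grasp_force: 0.1
```

send_rows --deltas '[[1,[-0.002,0,0],[0,0,0]]]'

```text
time: 17.23
tcp_pos: [505.1, 177.7, 61.3]
eef_rot: [0.509, 3.099, 0.0]
wrist_force: [0.4, 0.7, -0.7]
width: 0.0
grasp_force: 0.0
```

send_rows --deltas '[[1,[-0.002,0,0],[0,0,0]]]'

```text
time: 17.35
tcp_pos: [506.8, 177.2, 61.3]
eef_rot: [0.509, 3.099, 0.0]
wrist_force: [1.3, -0.3, -1.1]
width: -0.1
grasp_force: 0.0
```

send_rows --deltas '[[1,[-0.002,0,0],[0,0,0]]]'

```text
time: 17.48
tcp_pos: [508.3, 176.6, 61.3]
eef_rot: [0.508, 3.1, -0.0]
wrist_force: [0.6, -0.7, -0.2]
width: -0.1
grasp_force: 0.0
```

send_rows --deltas '[[1,[-0.002,0,0],[0,0,0]]]'

```text
time: 17.6
tcp_pos: [509.9, 176.1, 61.3]
eef_rot: [0.508, 3.1, -0.0]
wrist_force: [0.6, -0.2, 0.1]
width: -0.1
grasp_force: 0.0
```

```bash
cat > k.py <<'E'
from h import *
p,d=viewer.grab_frame("side")
c=np.array([632.7,133.8]);ex=np.array([.947,-.322]);ey=np.array([.322,.947])
P=pts("side",d);Lx=(P[...,:2]-c)@ex;Ly=(P[...,:2]-c)@ey
m=(d>0)&(Lx>-115)&(Lx<-80)&(abs(Ly)<22)&(P[...,2]>25)&(P[...,2]<82)&(p.max(-1)>70);print(m.sum(),np.percentile(Lx[m],[2,10,50,90]))
o=env.observe();t=o['tcp_pos'][:2]-c;print("own",t@ex,t@ey,o['wrist_force'])
cv2.imwrite("pics/s5.png",cv2.resize(p[180:310,145:285],(640,594),interpolation=3))
E
python3 k.py
```

```text
202 [-103.63914729 -103.14001675 -101.69308955  -93.58633202]
own -129.5861087763053 0.46949976260358595 [-0.00526225 -0.67783433  1.06221525]
```

The head is back at its original place. I give it one gentle confirming push.

send_rows --deltas '[[1,[-0.005,0,0],[0,0,0]],[1,[-0.004,0,0],[0,0,0]],[1,[-0.002,0,0],[0,0,0]],[1,[-0.001,0,0],[0,0,0]]]'

```text
time: 18.15
tcp_pos: [521.2, 172.3, 61.3]
eef_rot: [-0.508, -3.1, -0.0]
wrist_force: [0.1, 0.4, 0.2]
width: 0.3
grasp_force: 0.0
```

send_rows --deltas '[[1,[-0.001,0,0],[0,0,0]]]'

```text
time: 18.27
tcp_pos: [521.9, 172.0, 61.3]
eef_rot: [-0.508, -3.1, 0.0]
wrist_force: [-0.0, -0.6, -0.4]
width: -0.0
grasp_force: 0.0
```

send_rows --deltas '[[1,[-0.001,0,0],[0,0,0]]]'

```text
time: 18.4
tcp_pos: [522.9, 171.7, 61.3]
eef_rot: [-0.508, -3.1, 0.0]
wrist_force: [0.2, 0.3, -0.2]
width: -0.2
grasp_force: 0.0
```

send_rows --deltas '[[1,[-0.001,0,0],[0,0,0]]]'

```text
time: 18.52
tcp_pos: [523.9, 171.4, 61.3]
eef_rot: [-0.508, -3.1, -0.0]
wrist_force: [0.5, 0.3, -0.5]
width: 0.0
grasp_force: 0.0
```

send_rows --deltas '[[1,[-0.001,0,0],[0,0,0]]]'

```text
time: 18.65
tcp_pos: [524.9, 171.1, 61.3]
eef_rot: [0.508, 3.1, -0.0]
wrist_force: [-0.3, -0.6, 0.2]
width: 0.1
grasp_force: 0.0
```

send_rows --deltas '[[1,[-0.001,0,0],[0,0,0]]]'

```text
time: 18.77
tcp_pos: [525.6, 170.8, 61.3]
eef_rot: [-0.508, -3.1, 0.0]
wrist_force: [-0.4, 0.6, 1.7]
width: 0.1
grasp_force: 0.9
```

send_rows --deltas '[[1,[-0.0005,0,0],[0,0,0]]]'

```text
time: 18.9
tcp_pos: [525.6, 170.8, 61.3]
eef_rot: [-0.507, -3.099, 0.0]
wrist_force: [-2.0, -0.9, 1.2]
width: 0.3
grasp_force: 1.0
```

It is firmly home. I back off and clear away.

send_rows --deltas '[[1,[0.005,0,0],[0,0,0]],[1,[0.015,0,0],[0,0,0]],[1,[0.02,0,0],[0,0,0]],[1,[0,0,-0.05],[0,0,0]],[1,[0,0,-0.05],[0,0,0]],[1,[0,0,0],[0,0,0]],[1,[0,0,0],[0,0,0]]]'

```text
time: 19.77
tcp_pos: [487.4, 183.0, 161.1]
eef_rot: [-0.507, -3.1, 0.002]
wrist_force: [0.8, -0.3, -1.3]
width: -0.1
grasp_force: 0.0
```

```bash
python3 k.py
```

```text
311 [-103.68428924 -103.04822292 -101.7674748   -93.66752788]
own -153.58124758500938 -0.5354048123654324 [-0.01501438  0.57170596 -0.46844662]
```

View pics/s5.png

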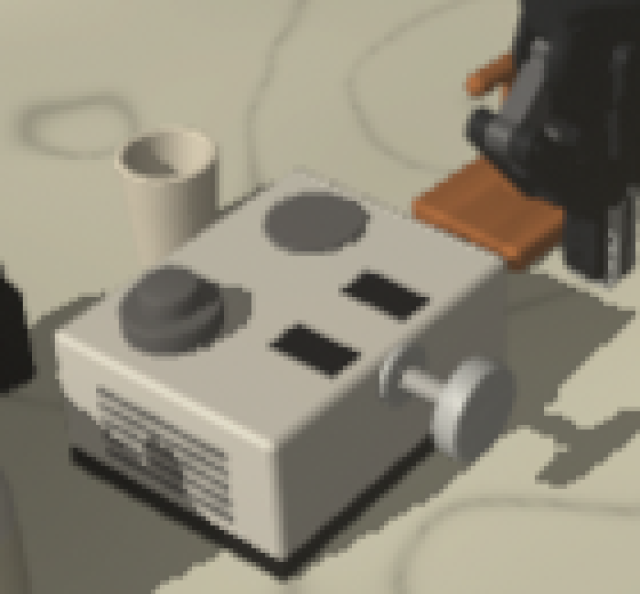

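The knob at (475,410) is home, the button at (168,285) is up, and the charger and its neighbours have not moved. I hand the job in.

```bash
python3 -c "
from h import *
print(workorder.job_done())"
```

```text
the job is handed in; nothing more can be done
None
```

The job is handed in, with no verdict returned: the knob was pulled out about 30 mm to its detent, the button was held fully down for over a second and let up, and the knob was pushed back home; the last side view showed the charger, egg cup and stand unmoved (dispenser and bottle mostly out of view).

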